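# Close the cup press with its capstan

### The arm

A 6-joint arm with a two-finger parallel gripper is mounted at the origin on the work surface. World frame = base frame: x ahead of the robot, y to its left, z up, the work surface at z = 0. Lengths are in m, angles in rad, forces in N, time in s.
With the tool pointing down it reaches from about 0.35 to 0.775 m from the base axis. Payload 5.5 kg.
Tool frame: the origin (TCP) lies midway between the tips of the shut fingers; the grasp point (between the pads) lies 19 mm behind it; z points along the fingers, y is the line along which they close (so a half turn about z gives the same grasp; the last joint's range is limited). The gripper opens to 85 mm and grips with 20 to 120 N. Pads are 22 mm wide; open, the fingers measure 114 mm over their backs; the gripper's body (76 mm by 85 mm) begins 54 mm behind the grasp point. The pads swing forward as they close: fully open they stand 13 mm farther back than shut.
Start: joints at [-1.258, 0.313, 0.046, 1.304, 0, 1.431], TCP at [0.252, -0.517, 0.231] pointing down, gripper open.
Joint ranges: [-2.76, 2.76], [-0.86, 1.69], [-1.03, 1.26], [-2.2, 2.34], [-1.47, 1.5], [-3.14, 3.14]. Speed limits (rad/s): [2.57, 2.57, 3.14, 3.14, 3.14, 3.14].

### API

Orientations are given as a unit quaternion [w, x, y, z].
In Python, from workcell import env gives the robot as it stands.
- The arm moves only by the tool move_arm, never from a script. Its argument "targets" is a list of rows, each a list of 3 entries, a list of its own where there are three numbers: the shift along the tool's x, y, z in mm, then the turn, a rotation vector about the tool's x, y, z in units of 10 degrees (1.0 is 10 degrees), then the closure, from -1 (fully open) to 1 (shut). In form: [[[dx, dy, dz], [ax, ay, az], gripper], ...]. A call has 1 to 5 rows; each row is the pose to reach, as a shift and turn from the pose commanded when the call began, along the tool's axes at that moment; what a row does not reach only later rows make up. A row lasts 1/8 s, in which the tool goes at most 62.5 mm and 10.7 degrees, less where a joint would pass 70% of its speed; a pose out of reach is approached as far as the arm can. A call with a gripper value outside its range is refused whole. The fingers move at their own pace and stop on an object; "squeeze" is the grip in N (left out, the last holds). Time passes only in rows, so rows that repeat a pose let the fingers close. It gives the time, the measured TCP pose, the force, the opening and the grip force at its end, in the units of the state.
- env.get_state(): the state, without advancing time (a new reading comes with each control period).
- env.read_camera(name): name is "scene" or "top" or "wrist"; returns a dict with "pixels" (400x640x3 uint8, red, green, blue), "fovy" (degrees; the focal length in pixels is half the picture's height over the tangent of half this angle, whatever the lens; pixels are square), "cx", "cy" (the principal point, pixels), "dist_coeffs" ([k1, k2, p1, p2, k3] as OpenCV has them; the pictures are not rectified), "extrinsics" (4x4, takes a point from world to camera coordinates); the wrist camera has in their place "mount" (4x4, takes a point from camera to tool coordinates, whose origin is the TCP and whose axes are the flange's). Camera axes: x right, y up, looking along -z (the intrinsics and any distortion apply to the point x, -y, -z); pixel columns grow to the right and rows downward; lengths in m; the calibration is good to about 2 mm. A picture is of the moment at which its call begins: read the wrist's pose just before it. There is no depth.
- env.hand_in(): hands the job in; it is judged then, once.
Trained networks look in a picture, given as the dict that the camera call returned (one of the last four; its "shot" number tells which), for a name from the list of things; names that differ only in an ending like _2 or _b are one class to them, and where a whole thing is asked for, a point or a joint stands for the part that bears it (a point fixed in the world has none). Each returns a list of dicts, best first, with "confidence" (0 to 1); they miss things now and then, are a little off and sometimes report something else, mostly with a low value. They report only what shows in the picture. A call takes as long as a camera call.
- env.spot_in(thing, picture): "centre" ([x, y, z] in m, in world coordinates, good to about 4 mm: the middle of the surface that is visible of it).
- env.regions_of(thing, picture): "mask" (400x640 bool, what is visible of it).
- env.landmark_of(thing, picture): "centre" ([x, y, z] in m, in world coordinates, good to about 4 mm: a listed point, or the origin of a listed thing).
The state is a dict: "clock": time; "joint_pos": joint angles; "qvel": joint speeds; "tau": joint torques, N m; "tcp_pos": TCP position; "orientation": TCP orientation; "wrist_force": force on the tool from outside, world axes, zero at the start; "ft_torque": the same for the moment, N m; "finger_gap": finger opening in m; "grip_force": force on a finger pad.
Only numpy, scipy, OpenCV 4.12 (cv2) and the standard library are available. Lean on these libraries where they do the work, as an engineer would, in place of code of your own. Each camera call takes 0.05 s, during which the arm holds its last target. There are 200 camera calls.

### The job

Two identical hand presses stand on the bench. On the one that holds a black cup packed with wooden sticks, push the spokes of the four-spoke capstan round clockwise (seen from above) until the press is fully closed on the cup and the capstan stops. Leave the capstan of the empty press where it is.

Things in the scene. Friction and masses are not known exactly. Their poses are not given: they have to be found in the camera images.
- press: The loaded press, grey, bolted down. Origin on the bench under the capstan's upright axis; x points from there to the cup, away from the robot (within 15 deg); z up. Fixed cup: centre 160 mm along x, radius 36, sticks' tops 146 mm high. Under the spokes a 90 mm square housing, 82 mm high, and the sliding jaw, 50 mm wide, 85 mm high, on the cup side. The other sides are open.
- capstan_hub (a point): Centre of the loaded press's capstan, on its axis, 120 mm above the bench at spoke mid-height. Turns with it: the four spokes lie along its +x, +y, -x, -y; z up. Steel hub 50 mm across, top 20 mm above this point. Level spokes 12 mm thick with a 24 mm ball centred 98 mm from the axis. Push a spoke's side 70 mm from the axis, shut fingers reaching about 23 mm below its mid-height.
- capstan (a joint): Turn of the loaded press's capstan in rad, growing clockwise seen from above: 0 fully open, 3.6 the hard stop with the jaw closed on the cup. Starts between 0 and 0.7. It turns stiffly (0.25 N m, about 4 N at a spoke) and stays where it is left. It drives the jaw 12 mm per rad.
- idle_spoke (a point): Centre of the ball at one spoke's end on the empty press's capstan, 98 mm from that capstan's axis, 120 mm above the bench. The empty press is the same machine without a cup; either may stand left or right. Between the presses stand a loose filled cup (122 mm high) and a glue stick (108 mm).

How it is judged:
At the end, for the whole second after the job is handed in: The loaded press's capstan has been turned clockwise to within 0.2 rad (11 degrees) of its hard stop at 3.6 rad, so that the jaw is closed on the cup, and it is at rest (value of joint capstan above 3.4 rad and velocity of joint capstan between -0.05 and 0.05 rad/s); the robot touches nothing.
It fails at once if the empty press's capstan is turned (a spoke's end moves more than 20 mm) (distance of idle_spoke from where it was at the start of the episode above 0.02 m).
It also fails if it takes over 45 s, if anything falls off the work surface, if the arm or the gripper's body presses on something with over 40 N, if the wrist force passes 120 N, or if a joint passes its speed limit or range.

## Working session

There is one attempt and no reset: what is moved stays moved. The work goes in short steps, Python scripts to look and compute and a tool call to move; the robot and the scene stay as the last step left them, time stands still between calls to the robot, and variables do not carry over. Pictures are saved under pics/ and viewed, at most 10 in all, crops included, and the job is handed in when it is done.

Besides the shell and the picture viewer there is one more tool, called after "Call:" as name(argument=value, ...), one argument or row to a line, values as JSON. move_arm: Moves the arm, as the interface text tells. Its arguments: {"type":"object","properties":{"targets":{"type":"array","items":{"type":"array"}},"squeeze":{"type":"number"}},"required":["targets"]}

```bash
mkdir -p pics; python3 - <<'E'
from workcell import env
import cv2
s=env.get_state();print(s['clock'],s['tcp_pos'],s['orientation'])
ims=[]
for c in ['top','scene']:
    p=env.read_camera(c);cv2.imwrite(f'pics/{c}0.png',p['pixels'][:,:,::-1])
    for t in ['capstan_hub','press','idle_spoke']:
        print(c,t,[(d['centre'],d['confidence']) for d in env.landmark_of(t,p)])
    print([(d['centre'],d['confidence']) for d in env.spot_in('capstan',p)])
E
```

```text
0.0 [ 0.25135917 -0.51655991  0.23041297] [-9.19078139e-04  9.74485684e-01  2.24447764e-01 -9.05923342e-05]
top capstan_hub [([0.522, -0.2312, 0.1157], 0.71)]
top press [([0.5258, -0.2264, 0.0012], 0.67)]
top idle_spoke [([0.5848, 0.1632, 0.1188], 0.55)]
[([0.525, -0.2187, 0.1288], 0.77)]
scene capstan_hub [([0.5236, -0.2266, 0.1164], 0.76)]
scene press [([0.5199, -0.227, 0.0008], 0.8), ([0.5249, -0.2279, 0.117], 0.38)]
scene idle_spoke [([0.5821, 0.1561, 0.1199], 0.61)]
[([0.5378, -0.2149, 0.1246], 0.75)]
```

View pics/top0.png

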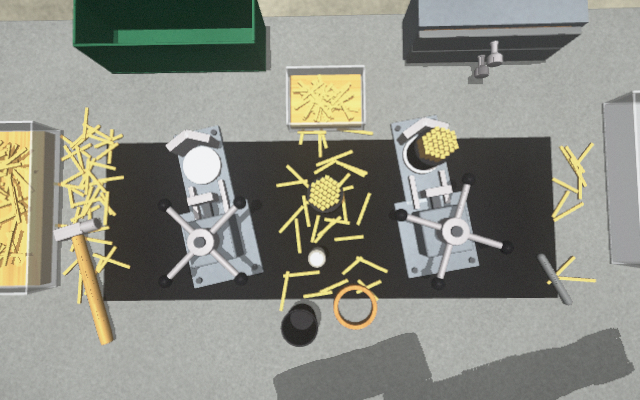

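View pics/scene0.png

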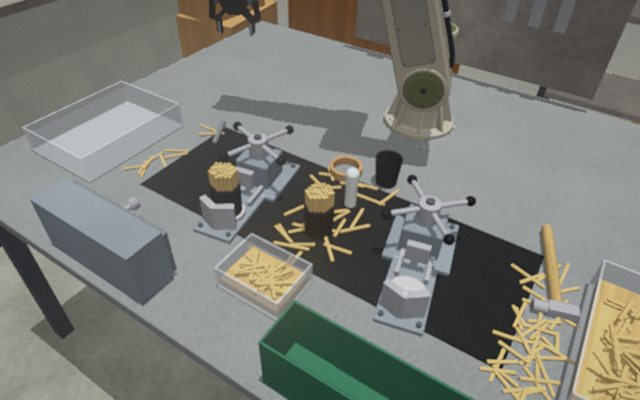

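The loaded press is the right one in the top view: hub at about (456,232), balls at (401,215), (469,180), (507,247) and (438,283). The empty press stands on the left, hub at about (200,242).

```bash
cat > h.py <<'E'
import numpy as np,cv2
def ray(p,uv,z):
    f=200/np.tan(np.radians(p['fovy'])/2)
    K=np.array([[f,0,p['cx']],[0,f,p['cy']],[0,0,1]])
    n=cv2.undistortPoints(np.array(uv,float).reshape(-1,1,2),K,np.array(p['dist_coeffs'])).reshape(-1,2)
    E=np.array(p['extrinsics']);R,t=E[:3,:3],E[:3,3]
    d=np.c_[n[:,0],-n[:,1],-np.ones(len(n))]@R
    c=-R.T@t
    return c+d*((z-c[2])/d[:,2])[:,None]
E
python3 - <<'E'
from workcell import env
from h import *
p=env.read_camera('top')
b=ray(p,[(401,215),(469,180),(507,247),(438,283)],.12);print(b.round(4));print('hub',b.mean(0))
h=b.mean(0)
for q in b: print(np.hypot(*(q-h)[:2]),np.degrees(np.arctan2(q[1]-h[1],q[0]-h[0])))
print('hubtop',ray(p,[(456,232)],.14));print('cup top',ray(p,[(440,143)],.146))
print('idle',ray(p,[(165,205),(240,203),(242,279),(165,281)],.12).round(3))
s=env.get_state();q=s['orientation']
from scipy.spatial.transform import Rotation as Ro
print(Ro.from_quat(np.r_[q[1:],q[0]]).as_matrix().round(3))
E
```

```text
[[ 0.5541 -0.1356  0.12  ]
 [ 0.6165 -0.2602  0.12  ]
 [ 0.4946 -0.3239  0.12  ]
 [ 0.4312 -0.199   0.12  ]]
hub [ 0.52410258 -0.22965877  0.12      ]
0.09871840762855225 72.33203538741706
0.09734469345280078 -18.285777379674883
0.09869720037750197 -107.37816653502688
0.09784362757591986 161.73053182946904
hubtop [[ 0.5230108  -0.22694746  0.14      ]]
cup top [[ 0.68007107 -0.20154404  0.146     ]]
idle [[0.577 0.298 0.12 ]
 [0.579 0.159 0.12 ]
 [0.441 0.155 0.12 ]
 [0.438 0.296 0.12 ]]
[[ 0.899  0.437  0.   ]
 [ 0.437 -0.899 -0.   ]
 [ 0.     0.    -1.   ]]
```

Call:
move_arm(
  targets=[
    [[50,-10,0],[0,0,0.6],1],
    [[105,-20,0],[0,0,1.3],1],
    [[160,-30,0],[0,0,2.0],1],
    [[215,-41,0],[0,0,2.6],1],
    [[270,-51,0],[0,0,2.6],1],
  ],
  squeeze=60,
)

```text
clock: 1.18
tcp_pos: [0.4734, -0.352, 0.2315]
orientation: [0.0, 1.0, -0.001, 0.0]
wrist_force: [1.0, -0.4, 0.0]
finger_gap: -0.0002
grip_force: 0.0
```

Call:
move_arm(
  targets=[
    [[38,-28,0],[0,0,0],1],
    [[75,-57,0],[0,0,0],1],
    [[75,-57,0],[0,0,0],1],
    [[75,-57,0],[0,0,0],1],
  ],
)

```text
clock: 1.68
tcp_pos: [0.5468, -0.2962, 0.2311]
orientation: [0.0, 1.0, -0.0, -0.0]
wrist_force: [0.4, 0.3, 0.2]
finger_gap: -0.0001
grip_force: 0.0
```

```bash
python3 - <<'E'
from workcell import env
import cv2
s=env.get_state();print(s['tcp_pos'],s['qvel'].round(3) if hasattr(s['qvel'],'round') else s['qvel'])
p=env.read_camera('top');q=env.read_camera('scene')
cv2.imwrite('pics/a.png',cv2.resize(cv2.vconcat([p['pixels'][120:330,300:600],q['pixels'][60:270,120:420]]),None,fx=1.4,fy=1.4)[:,:,::-1])
E
```

```text
[ 0.54684151 -0.2961868   0.23112507] [-0.026 -0.009 -0.007  0.002 -0.     0.001]
```

View pics/a.png

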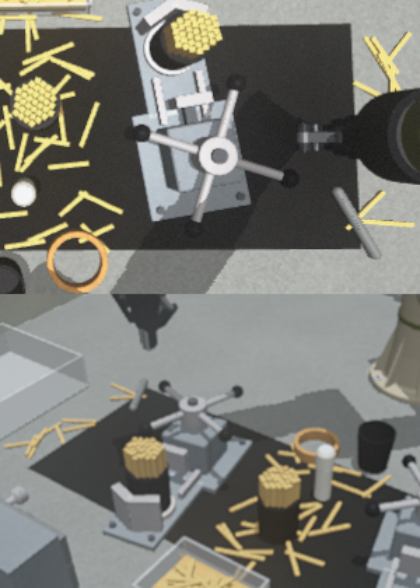

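The picture shows the gripper right of the hub, tips near full-frame pixel (518,216) in the top view. I'll check this against the measured TCP.

```bash
python3 - <<'E'
from workcell import env
from h import *
print(env.get_state()['tcp_pos'])
p=env.read_camera('top');print(ray(p,[(515,217)],.231))
q=env.read_camera('scene');print(ray(q,[(120+150/1.4,60+53/1.4)],.231)); print(p['extrinsics'])
E
```

```text
[ 0.54623393 -0.29700444  0.23135438]
[[ 0.54804569 -0.28416222  0.231     ]]
[[ 0.54375803 -0.29484504  0.231     ]]
[[-0.01023062 -0.99976475 -0.01912533  0.02389186]
 [ 0.99850047 -0.01124259  0.05357622 -0.58835021]
 [-0.05377863 -0.01854853  0.99838059 -0.76976178]
 [ 0.          0.          0.          1.        ]]
```

Consistent. Descend.

Call:
move_arm(
  targets=[
    [[0,0,40],[0,0,0],1],
    [[0,0,80],[0,0,0],1],
    [[0,0,115],[0,0,0],1],
    [[0,0,134],[0,0,0],1],
    [[0,0,134],[0,0,0],1],
  ],
)

```text
clock: 2.5
tcp_pos: [0.5453, -0.2961, 0.0957]
orientation: [-0.001, 1.0, -0.001, -0.002]
wrist_force: [-0.1, 0.3, 1.1]
finger_gap: 0.0
grip_force: 0.0
```

```bash
python3 - <<'E'
import numpy as np
# tool-frame (x, -y world) absolute circle points rel. to hub, r=70
for a in range(70,300,10): print(a,(70*np.cos(np.radians(a))).round(),(70*np.sin(np.radians(a))).round())
E
```

```text
70 24.0 66.0
80 12.0 69.0
90 0.0 70.0
100 -12.0 69.0
110 -24.0 66.0
120 -35.0 61.0
130 -45.0 54.0
140 -54.0 45.0
150 -61.0 35.0
160 -66.0 24.0
170 -69.0 12.0
180 -70.0 0.0
190 -69.0 -12.0
200 -66.0 -24.0
210 -61.0 -35.0
220 -54.0 -45.0
230 -45.0 -54.0
240 -35.0 -61.0
250 -24.0 -66.0
260 -12.0 -69.0
270 -0.0 -70.0
280 12.0 -69.0
290 24.0 -66.0
```

Call:
move_arm(
  targets=[
    [[-10,2,0],[0,0,0],1],
    [[-22,3,0],[0,0,0],1],
    [[-34,2,0],[0,0,0],1],
    [[-46,-1,0],[0,0,0],1],
    [[-57,-6,0],[0,0,0],1],
  ],
)

```text
clock: 3.12
tcp_pos: [0.4919, -0.2911, 0.0991]
orientation: [0.001, 1.0, -0.0, 0.003]
wrist_force: [6.4, -1.7, 0.1]
finger_gap: 0.0002
grip_force: 2.7
```

Call:
move_arm(
  targets=[
    [[-10,-7,0],[0,0,0],1],
    [[-19,-16,0],[0,0,0],1],
    [[-26,-26,0],[0,0,0],1],
    [[-31,-37,0],[0,0,0],1],
    [[-34,-49,0],[0,0,0],1],
  ],
)

```text
clock: 3.75
tcp_pos: [0.4578, -0.2435, 0.0994]
orientation: [0.003, 1.0, -0.001, 0.003]
wrist_force: [4.1, -5.8, -0.1]
finger_gap: 0.0001
grip_force: 2.8
```

Call:
move_arm(
  targets=[
    [[-1,-12,0],[0,0,0],1],
    [[0,-24,0],[0,0,0],1],
    [[3,-36,0],[0,0,0],1],
    [[8,-47,0],[0,0,0],1],
    [[15,-57,0],[0,0,0],1],
  ],
)

```text
clock: 4.38
tcp_pos: [0.4709, -0.1858, 0.0984]
orientation: [0.002, 1.0, -0.001, 0.0]
wrist_force: [-1.7, -4.9, -1.0]
finger_gap: 0.0002
grip_force: 2.3
```

```bash
python3 - <<'E'
from workcell import env
import cv2
p=env.read_camera('top');q=env.read_camera('scene')
cv2.imwrite('pics/b.png',cv2.resize(cv2.vconcat([p['pixels'][120:330,300:600],q['pixels'][60:270,120:420]]),None,fx=1.4,fy=1.4)[:,:,::-1])
E
```

```text
(no output)
```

View pics/b.png

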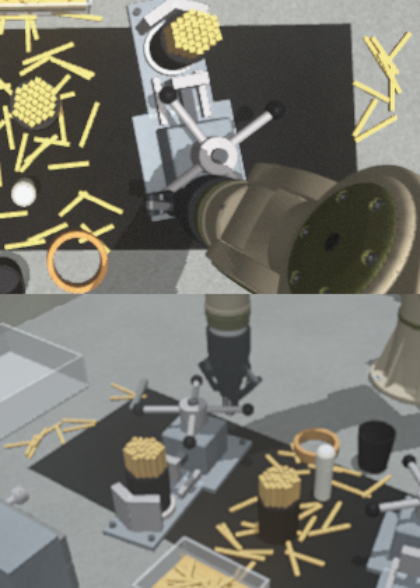

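The capstan follows: spokes now on the diagonals, balls at crop (168,95) and (275,110), with the pushed one under the gripper. Continuing.

Call:
move_arm(
  targets=[
    [[9,-9,0],[0,0,0],1],
    [[19,-16,0],[0,0,0],1],
    [[30,-21,0],[0,0,0],1],
    [[36,-23,0],[0,0,0],1],
  ],
)

```text
clock: 4.97
tcp_pos: [0.5058, -0.1615, 0.0971]
orientation: [0.0, 1.0, -0.001, -0.001]
wrist_force: [-4.1, -3.4, -0.2]
finger_gap: -0.0005
grip_force: 2.1
```

Call:
move_arm(
  targets=[
    [[6,-1,0],[0,0,0],1],
    [[11,-2,0],[0,0,0],1],
  ],
)

```text
clock: 5.22
tcp_pos: [0.5167, -0.1594, 0.0971]
orientation: [0.0, 1.0, -0.001, -0.001]
wrist_force: [-5.2, -2.9, 1.0]
finger_gap: -0.0002
grip_force: 2.2
```

Call:
move_arm(
  targets=[
    [[4,0,0],[0,0,0],1],
    [[7,0,0],[0,0,0],1],
  ],
)

```text
clock: 5.48
tcp_pos: [0.5237, -0.1592, 0.0971]
orientation: [-0.0, 1.0, -0.001, -0.001]
wrist_force: [-5.2, -1.7, 1.3]
finger_gap: -0.0
grip_force: 2.1
```

Call:
move_arm(
  targets=[
    [[3,0,0],[0,0,0],1],
    [[5,0,0],[0,0,0],1],
  ],
)

```text
clock: 5.72
tcp_pos: [0.5272, -0.1591, 0.0969]
orientation: [-0.0, 1.0, -0.001, -0.003]
wrist_force: [-11.8, -3.2, 4.6]
finger_gap: -0.0001
grip_force: 5.2
```

Force is rising, so the stop is near. One more small step to confirm.

Call:
move_arm(
  targets=[
    [[2,0,0],[0,0,0],1],
    [[3,0,0],[0,0,0],1],
    [[3,0,0],[0,0,0],1],
  ],
)

```text
clock: 6.1
tcp_pos: [0.5273, -0.1591, 0.0968]
orientation: [0.0, 1.0, -0.001, -0.005]
wrist_force: [-17.3, -3.1, 9.9]
finger_gap: 0.0002
grip_force: 7.6
```

It no longer moves at 17 N, so this is the stop. Back off and rise.

Call:
move_arm(
  targets=[
    [[-8,0,0],[0,0,0],1],
    [[-20,0,0],[0,0,0],1],
    [[-20,0,-40],[0,0,0],1],
    [[-20,0,-90],[0,0,0],1],
    [[-20,0,-140],[0,0,0],1],
  ],
)

```text
clock: 6.72
tcp_pos: [0.513, -0.1589, 0.2389]
orientation: [-0.0, 1.0, -0.0, 0.001]
wrist_force: [0.5, 0.2, -0.2]
finger_gap: 0.0001
grip_force: 0.0
```

Call:
move_arm(
  targets=[
    [[-40,20,0],[0,0,0],1],
    [[-80,40,0],[0,0,0],1],
    [[-100,80,0],[0,0,0],1],
    [[-100,130,0],[0,0,0],1],
    [[-100,180,0],[0,0,0],1],
  ],
)

```text
clock: 7.35
tcp_pos: [0.4128, -0.3403, 0.238]
orientation: [0.001, 1.0, -0.0, 0.001]
wrist_force: [0.7, -0.8, 0.8]
finger_gap: -0.0
grip_force: 0.0
```

```bash
python3 - <<'E'
from workcell import env
import cv2
p=env.read_camera('top');q=env.read_camera('scene')
cv2.imwrite('pics/c.png',cv2.resize(cv2.vconcat([p['pixels'][120:330,300:600],q['pixels'][60:270,120:420]]),None,fx=1.4,fy=1.4)[:,:,::-1])
print([(d['centre'],d['confidence']) for d in env.landmark_of('idle_spoke',p)])
E
```

```text
[([0.5804, 0.1594, 0.1188], 0.6)]
```

View pics/c.png

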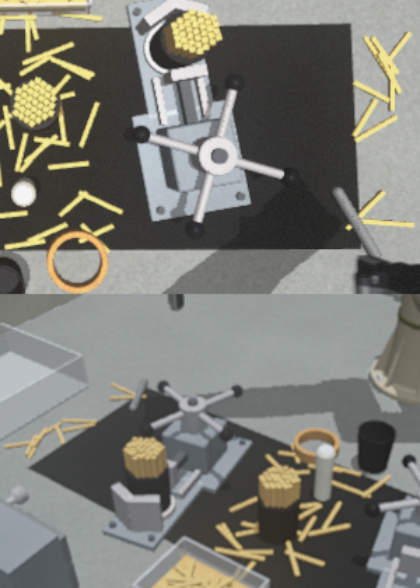

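The balls are back at almost the starting pixels, which is half a turn, about 178°, as predicted. The jaw at crop (185,75) is against the cup, and the idle press hasn't moved.

```bash
python3 -c "
from workcell import env
print(env.hand_in())"
```

```text
the job is handed in; nothing more can be done
None
```

The job is handed in, with no verdict returned: I turned the loaded press's capstan about 178° clockwise until it stopped moving at 17 N, the jaw looks closed on the cup, the empty press did not move, and the arm is clear.

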